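# Hook up the drop guard of a bread slicer

### The arm

A 6-joint arm with a two-finger parallel gripper is mounted at the origin on a cart in front of the work surface, level with it; the furniture and walls round the work are solid. World frame = base frame: x ahead of the robot, y to its left, z up, the work surface at z = 0. Lengths are in m, angles in rad, forces in N, time in s.
With the tool pointing down it reaches from about 0.275 to 0.825 m from the base axis. Payload 4.9 kg.
Tool frame: the origin (TCP) lies between the finger pads; the fingertips stand 19 mm ahead of it and the grasp point (between the pads) is the TCP; z points along the fingers, y is the line along which they close (so a half turn about z gives the same grasp; the last joint's range is limited). The gripper opens to 85 mm and grips with 20 to 120 N. Pads are 22 mm wide; open, the fingers measure 114 mm over their backs; the gripper's body (76 mm by 85 mm) begins 54 mm behind the grasp point. The pads swing forward as they close: fully open they stand 13 mm farther back than shut.
Start: joints at [1.137, 0.326, -0.193, 1.052, 0, 1.437], TCP at [0.162, 0.525, 0.25] pointing down, gripper open.
Joint ranges: [-2.65, 2.65], [-0.97, 1.79], [-1.3, 1.35], [-1.93, 2.1], [-1.47, 1.37], [-3.14, 3.14]. Speed limits (rad/s): [2.57, 2.57, 3.14, 3.14, 3.14, 3.14].

### API

Orientations are given as a unit quaternion [x, y, z, w].
In Python, from bench import manip gives the robot as it stands.
- The arm moves only by the shell command python3 nudge.py [OPENING] [FORCE], which reads ROWS from standard input. ROWS is a JSON list of rows, 1 to 12 of them, each an object with the fields tx, ty, tz (the shift in m), turn (a turn about the tool's z in rad); a field left out counts as zero; each row is the pose to reach, as a shift and turn from the pose commanded when the command began, along the tool's axes at that moment; what a row does not reach only later rows make up. A row lasts 1/12 s, in which the tool goes at most 0.0417 m and 0.125 rad, less where a joint would pass 70% of its speed; a pose out of reach is approached as far as the arm can. OPENING is the finger opening in m, set as the command begins (- or left out keeps the last). The fingers move at their own pace and stop on an object; FORCE is the grip in N (left out, the last holds). Time passes only in rows, so rows that do not move let the fingers close. It prints the time, the measured TCP pose, the force, the opening and the grip force at its end. Input that does not fit is refused with a message, and nothing moves.
- manip.observe(): the state, without advancing time (a new reading comes with each control period).
- manip.capture(name): name is "scene" or "side" or "wrist"; returns a dict with "frame" (480x640x3 uint8, red, green, blue), "intrinsics" (3x3 intrinsics, pixels), "pose" (4x4, takes a point from camera to world coordinates). Camera axes: x right, y up, looking along -z (the intrinsics and any distortion apply to the point x, -y, -z); pixel columns grow to the right and rows downward; lengths in m; the calibration is good to about 2 mm. A picture is of the moment at which its call begins. There is no depth.
- manip.sign_off(): hands the job in; it is judged then, once.
The state is a dict: "time_s": time; "joint_positions": joint angles; "qd": joint speeds; "joint_efforts": joint torques, N m; "ee_pos": TCP position; "tool_rot": TCP orientation; "wrist_force": force on the tool from outside, world axes, zero at the start; "torque": the same for the moment, N m; "grip_width": finger opening in m; "grip_force": force on a finger pad.
Only numpy, scipy, OpenCV 4.12 (cv2) and the standard library are available. Lean on these libraries where they do the work, as an engineer would, in place of code of your own. Each camera call takes 0.05 s, during which the arm holds its last target. There are 200 camera calls.

### The job

Lift the drop guard of the bread slicer by its pull bar, swing the bar back and hang its cross rod in the notch of the catch plate, so that the guard stays up by itself when you let go. Do not let the guard drop, and leave the jam jar, the mug and the tin where they stand.

Things in the scene. Friction and masses are not known exactly. Their poses are not given: they have to be found in the camera images.
- slicer: Bread slicer, fixed: wooden bed 200 x 250 x 22 mm, two aluminium posts (70 mm deep, 18 wide, inner faces at y -96 and +96 mm, tops 222 mm up), crossbeam behind (front face at x = +51 mm, 145 to 185 mm up). Origin: on the worktop under the guard's plane; x points to the slicer's back, y along the guard, z up. Its front (-x) faces to the robot's left, turned up to 30 degrees towards the robot.
- guard (a joint): Height of the guard above its lowest position, m, 0 to 0.125. The guard (0.3 to 0.65 kg, 186 mm wide, top edge 107 mm above the worktop when down) slides up and down in the slicer's plane x = 0 and falls if nothing holds it. A 48 mm wide gap, open at the top, splits its upper half; the catch plate stands in this gap.
- bar (a joint): Lean of the pull bar, rad: 0 upright, positive towards the slicer's front (-x), range -0.24 to 0.6; light friction (0.035 N m) keeps it where it is left. The bar is two flat steel straps (12 x 5 mm, outer faces at y -18 and +18 mm) with a long slot between; the catch plate passes through the slot. Its hinge is on the guard's front: slicer x -14, y 0 mm, 52 mm up when the guard is down.
- rod (a point): Middle of the round cross rod on top of the pull bar, 120 mm from the bar's hinge; 172 mm above the worktop with guard down and bar upright. Rod: 10 mm thick, 150 mm long along the slicer's y, 13 mm caps on the last 6 mm of each end. It can be hooked from below or gripped between strap and cap, |y| 18 to 69 mm. The point's z points along the bar, away from the hinge.
- edge (a point): Point fixed on the slicer, 250 mm up, on the line of the upright front edge of the catch plate (dark, 14 mm thick, at slicer y = 0, behind the rod). A rod resting on the edge has its centre 5 mm in front of it. The one notch is cut into this edge. The plate is clamped at another height each time, which is not measured: its notch may lie above or below this point.
- seat_mid (a point): Middle of the range of the seated rod's centre, 250 mm up: the true height is up to 15 mm higher or lower, so look or feel for the notch. Its mouth, open to the front, is 21 mm high; a rod centred 12 to 23 mm above its seated height goes in, over a lip 7 mm thick and 12 mm high, then down into the seat. Seated bar lean: -0.15 to -0.18. The plate ends 38 mm above the seated rod.
- jam_jar: Jam jar, 71 mm wide, 110 mm high, loose behind the slicer (its +x side). Origin: centre of its underside.
- mug: White mug, 83 x 115 x 93 mm, loose beside the slicer's far post (its +y side). Origin: centre of its underside.
- tomato_tin: Food tin, 75 mm wide, 110 mm high, loose behind the slicer (its +x side), farther from the robot than the jar. Origin: centre of its underside. Round the work: wall cabinets from x = 0.57 m on, 0.46 m up; a dish rack at the robot's right (x below 0.3, y below -0.3 m), 0.3 m high.

How it is judged:
By the outcome, as a careful person would: the job done as asked, in the order asked, and still so for the second after the job is handed in, with the robot touching nothing.
It also fails if it takes over 51 s, if anything falls off the work surface, if the arm or the gripper's body presses on something with over 40 N, if the wrist force passes 120 N, or if a joint passes its speed limit or range.

## Working session

There is one attempt and no reset: what is moved stays moved. The work goes in short steps, Python scripts to look and compute and a shell command to move; the robot and the scene stay as the last step left them, time stands still between calls to the robot, and variables do not carry over. Pictures are saved under pics/ and viewed, at most 10 in all, crops included, and the job is handed in when it is done.

```bash
ls; mkdir -p pics
python3 - <<'E'
from bench import manip
import cv2,numpy as np
np.set_printoptions(precision=4,suppress=True)
for n in ["scene","side","wrist"]:
    c=manip.capture(n); cv2.imwrite(f"pics/{n}0.png",c["frame"][...,::-1])
    np.savez(f"{n}0.npz",**c); print(n,c["intrinsics"].tolist(),c["pose"], [k for k in c])
print(manip.observe())
E
```

```text
bench.py
nudge.py
pics
scene [[599.5782305573979, 0.0, 318.44189071610026], [0.0, 599.5782305573979, 247.47098803649675], [0.0, 0.0, 1.0]] [[ 0.4361  0.7727 -0.4613  0.1321]
 [-0.8999  0.369  -0.2326 -0.2791]
 [-0.0096  0.5165  0.8562  0.993 ]
 [ 0.      0.      0.      1.    ]] ['frame', 'intrinsics', 'pose']
side [[445.80776039097617, 0.0, 320.3936103308769], [0.0, 445.80776039097617, 241.23916503015298], [0.0, 0.0, 1.0]] [[-0.1947  0.8675 -0.4578  0.1961]
 [-0.9808 -0.1747  0.0861  0.026 ]
 [-0.0053  0.4658  0.8849  0.9266]
 [ 0.      0.      0.      1.    ]] ['frame', 'intrinsics', 'pose']
wrist [[341.6894519165062, 0.0, 323.2381181290343], [0.0, 341.6894519165062, 240.52990453395375], [0.0, 0.0, 1.0]] [[ 0.2959 -0.9123 -0.2832  0.0896]
 [ 0.9552  0.2823  0.0886  0.5477]
 [-0.0009 -0.2968  0.955   0.3741]
 [ 0.      0.      0.      1.    ]] ['frame', 'intrinsics', 'pose']
{'time_s': 0.15, 'joint_positions': array([ 1.1368,  0.3268, -0.1933,  1.052 ,  0.    ,  1.4366]), 'qd': array([-0.0008, -0.0019,  0.0017, -0.0005,  0.0008,  0.0012]), 'joint_efforts': array([  0.0003, -44.3704,  26.2664,   0.0105,  -0.0002,  -0.    ]), 'ee_pos': array([0.1623, 0.5251, 0.2497]), 'tool_rot': array([ 0.1493,  0.9888, -0.0006, -0.0002]), 'wrist_force': array([-0.0652, -0.2598, -0.6056]), 'torque': array([-0.0558,  0.0051,  0.0017]), 'grip_force': 0.0, 'grip_width': 0.08537204572992352}
```
View pics/scene0.png

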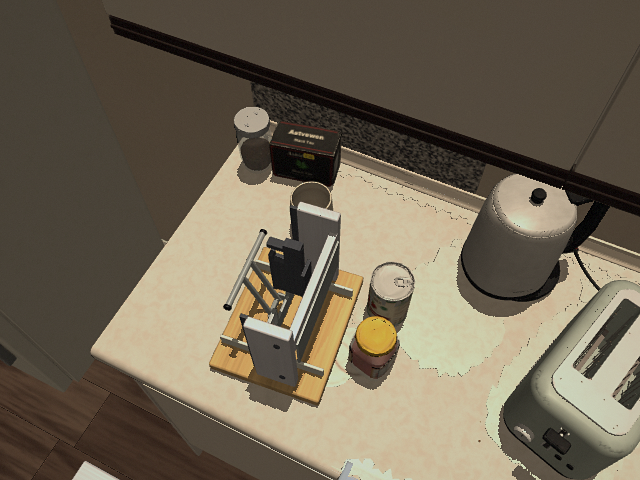

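View pics/side0.png

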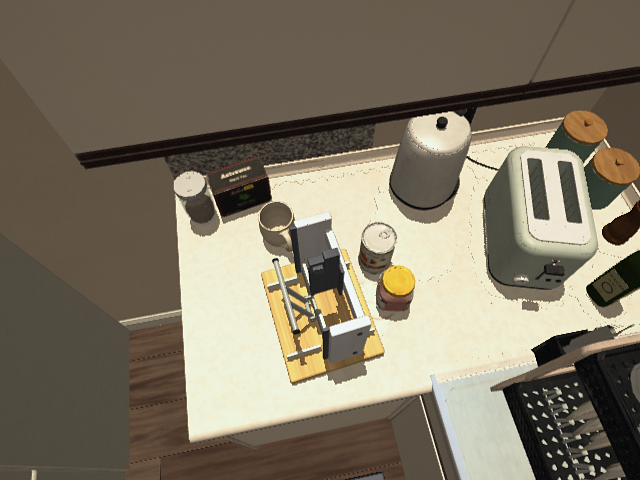

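The scene view shows the slicer at about (290,310) with the rod from (264,232) to (229,306), the jar at (375,340), the tin at (390,290) and the mug at (311,200). The side view shows the rod from (276,262) to (297,330) and the plate top at about (323,258). I'll enlarge both.

Run:
```python
import cv2
a=cv2.imread("pics/scene0.png")[190:410,200:400]; b=cv2.imread("pics/side0.png")[200:390,250:400]
cv2.imwrite("pics/ca.png",cv2.resize(a,None,fx=2.7,fy=2.7,interpolation=cv2.INTER_CUBIC))
cv2.imwrite("pics/cb.png",cv2.resize(b,None,fx=3,fy=3,interpolation=cv2.INTER_CUBIC))
```

View pics/ca.png

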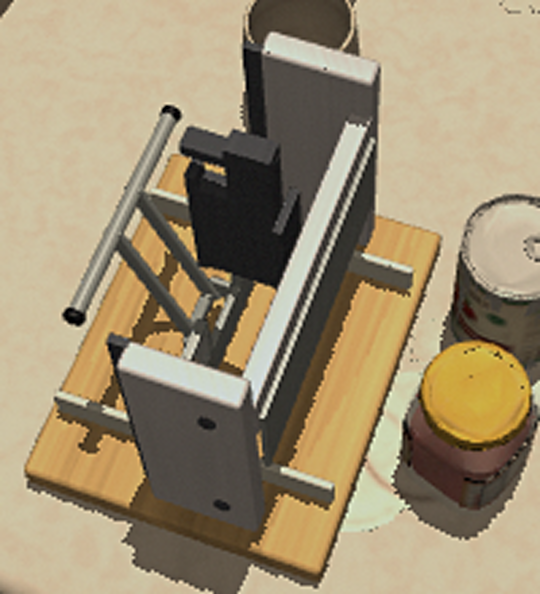

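View pics/cb.png

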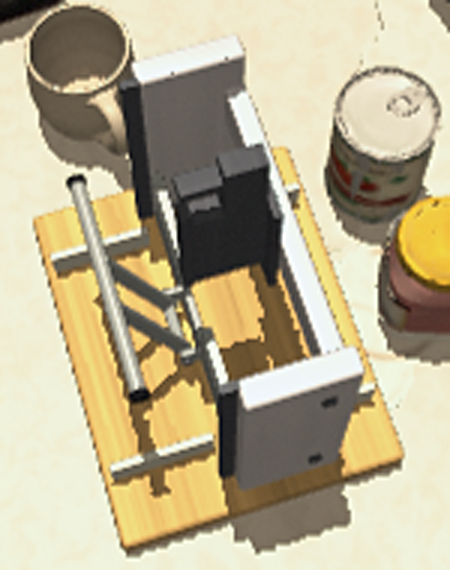

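The crops show the bar leaning well forward, the rod caps and post tops clear, and the plate's notch mouth below the top front horn (scene crop (188,168), side crop (175,185)). Next I'll triangulate these points.

```bash
cat > h.py <<'E'
import numpy as np
def ray(name,uv):
    c=np.load(name+".npz"); K=c["intrinsics"]; P=c["pose"]
    d=np.linalg.inv(K)@[uv[0],uv[1],1]; d=P[:3,:3]@[d[0],-d[1],-d[2]]
    return P[:3,3],d/np.linalg.norm(d)
def tri(*obs):
    A=np.zeros((3,3));b=np.zeros(3);R=[ray(*o) for o in obs]
    for o,d in R:
        M=np.eye(3)-np.outer(d,d);A+=M;b+=M@o
    p=np.linalg.solve(A,b); return p,[round(float(np.linalg.norm((np.eye(3)-np.outer(d,d))@(p-o)))*1000,1) for o,d in R]
def plane(name,uv,z):
    o,d=ray(name,uv); return o+d*(z-o[2])/d[2]
def proj(name,p):
    c=np.load(name+".npz"); P=c["pose"]; q=P[:3,:3].T@(np.asarray(p)-P[:3,3]); q=c["intrinsics"]@[q[0],-q[1],-q[2]]; return q[:2]/q[2]
E
python3 - <<'E'
from h import *
np.set_printoptions(precision=4,suppress=True)
A=lambda u,v:("scene0",(200+(u+.5)/2.7-.5,190+(v+.5)/2.7-.5)); B=lambda u,v:("side0",(250+(u+.5)/3-.5,200+(v+.5)/3-.5))
for n,a,b in [("rodfar",(171,113),(75,181)),("rodnear",(74,315),(139,394)),("hornfrontfar",(192,127),(174,183)),("hornfrontnear",(182,140),(178,194)),
 ("farpost_backout",(379,67),None),("top rear block",(280,145),(264,146)),
 ("farpost fi",(264,50),(138,88)),("farpost bi",(377,80),(244,62)),("nearpost f in",(121,357),(245,380)),("nearpost b out",(247,406),(360,376))]:
    if b: print(n,*tri(A(*a),B(*b)))
f,_=tri(A(171,113),B(75,181)); n,_=tri(A(74,315),B(139,394))
m=(f+n)/2; y=(f-n); print(m,np.linalg.norm(y)); y[2]=0;y/=np.linalg.norm(y); x=np.array([y[1],-y[0],0])
lean=np.arccos((m[2]-.052)/.12); o=m+x*(.014+.12*np.sin(lean)); o[2]=0
print("lean",lean,"origin",o,"yaw x",np.arctan2(x[1],x[0]))
for k,p in [("horn",tri(A(192,127),B(174,183))[0]),("hornN",tri(A(182,140),B(178,194))[0]),("fpf",plane(*A(264,50),.222)),("fpfB",plane(*B(138,88),.222)),("npb",plane(*B(360,376),.222)),("npbA",plane(*A(247,406),.222)),("bed nf",plane(*A(27,470),.022)),("bed nb",plane(*A(320,572),.022)),("bed fb",plane(*A(441,235),.022)),("bed nfB",plane(*B(127,548),.022)),("bed nbB",plane(*B(402,455),.022))]:
    print(k,(p-o)@x,(p-o)@y,p[2])
E
```

```text
rodfar [0.5716 0.0446 0.1562] [0.5, 0.5]
rodnear [0.4264 0.0282 0.1585] [0.3, 0.3]
hornfrontfar [ 0.51   -0.0113  0.2633] [1.8, 1.8]
hornfrontnear [ 0.4998 -0.0118  0.2674] [0.6, 0.6]
top rear block [ 0.5146 -0.0625  0.2763] [0.5, 0.5]
farpost fi [ 0.6037 -0.0043  0.2087] [1.9, 1.9]
farpost bi [ 0.6122 -0.0727  0.2067] [3.7, 3.7]
nearpost f in [ 0.3991 -0.029   0.2209] [5.1, 5.1]
nearpost b out [ 0.4027 -0.0953  0.1997] [2.4, 2.4]
[0.499  0.0364 0.1574] 0.14618361094830176
lean 0.49875891728849664 origin [ 0.5071 -0.0345  0.    ] yaw x -1.457938753351321
horn -0.02280214419916171 0.005509877121593625 0.2632830561883076
hornN -0.023420133394302392 -0.004692663455223145 0.26744525637177224
fpf -0.015370820016366991 0.09315763437222543 0.22199999999999998
fpfB -0.021015119709859576 0.08996723259487173 0.22199999999999998
npb 0.04347984338813161 -0.11869302507851254 0.22199999999999998
npbA 0.053359754991939054 -0.11622618246480916 0.22199999999999998
bed nf -0.10030824648015661 -0.12817836158240348 0.02200000000000002
bed nb 0.09504812987956292 -0.12868283790112403 0.02199999999999991
bed fb 0.09578117931283614 0.11694619795987476 0.02200000000000002
bed nfB -0.10341500619133921 -0.12861683977091704 0.02200000000000002
bed nbB 0.0904670986735561 -0.1267432143621265 0.02200000000000002
```

View pics/wrist0.png

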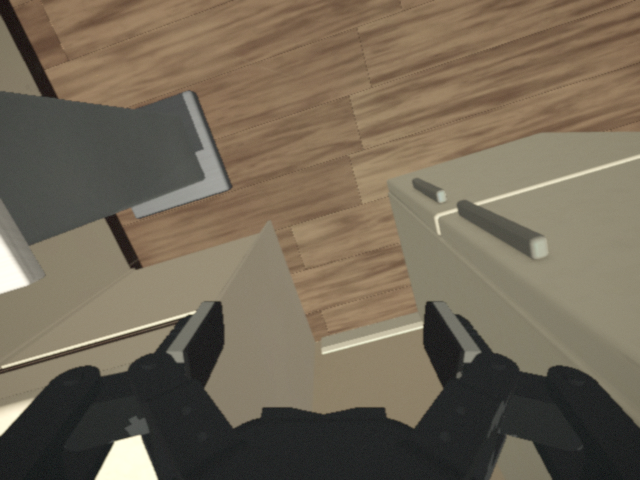

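The wrist view shows only floor and cabinets, so the arm hasn't reached the slicer yet. I'll refine the slicer pose using known heights and the lean using the bar's circle.

Run:
```python
from h import *
from scipy.optimize import least_squares as LS
np.set_printoptions(precision=4,suppress=True)
A=lambda u,v:("scene0",(200+(u+.5)/2.7-.5,190+(v+.5)/2.7-.5)); B=lambda u,v:("side0",(250+(u+.5)/3-.5,200+(v+.5)/3-.5))
def W(q,p):
    c,s=np.cos(q[2]),np.sin(q[2]); return np.array([q[0]+c*p[0]-s*p[1],q[1]+s*p[0]+c*p[1],p[2]])
bed=[((-.1,-.125,.022),A(27,470),B(127,548)),((.1,-.125,.022),A(320,572),B(402,455)),((.1,.125,.022),A(441,235),None)]
post=[((-.019,.096,.222),A(264,50),B(138,88)),((.051,-.114,.222),A(247,406),B(360,376)),((.051,.096,.222),A(377,80),B(244,62)),((-.019,-.096,.222),None,B(245,380))]
rod=[((171,113),(75,181),.072),((74,315),(139,394),-.072)]
for cams in ((1,),(2,),(1,2)):
    def f(v):
        r=[]
        for p,*ab in bed+post:
            for k in cams:
                o=ab[k-1]
                if o: r+=list(proj(o[0],W(v[:3],p))-o[1])
        l=v[3]
        for a,b,yy in rod:
            for k in cams:
                o=A(*a) if k==1 else B(*b)
                r+=list(proj(o[0],W(v[:3],(-.014-.12*np.sin(l),yy,.052+.12*np.cos(l))))-o[1])
        return np.array(r)
    s=LS(f,[.507,-.034,-1.458,.5],loss="soft_l1"); print(cams,s.x,np.round(f(s.x),1))
    q=s.x;l=q[3]; print(" rod mid",W(q,(-.014-.12*np.sin(l),0,.052+.12*np.cos(l))),"grip",W(q,(-.014-.12*np.sin(l),-.043,.052+.12*np.cos(l))))
    for k,a in ((1,A(182,140)),(2,B(178,194))):
        g=LS(lambda t:proj(a[0],W(q,(t[0],-.007,t[1])))-a[1],[-.007,.29]).x; print(" horn front-near-top from cam",k,"x,z in plane",g)
```

```text
(1,) [ 0.5049 -0.0356 -1.4694  0.5043] [ 0.4 -1.1  2.6  0.7  4.1 -1.1 -0.8 -0.7 -2.1 -0.2 -0.4  0.8  0.1  0.9
 -0.2  0.3]
 rod mid [0.4976 0.036  0.1571] grip [0.4548 0.0316 0.1571]
 horn front-near-top from cam 1 x,z in plane [-0.0214  0.2765]
 horn front-near-top from cam 2 x,z in plane [-0.0252  0.2756]
(2,) [ 0.503  -0.0306 -1.4671  0.4546] [-1.2 -0.1  2.3  0.7 -1.2 -1.   1.1 -0.7  0.2 -2.2 -5.   0.1  0.9  1.2
  0.1  1.1]
 rod mid [0.4961 0.0358 0.1598] grip [0.4533 0.0313 0.1598]
 horn front-near-top from cam 1 x,z in plane [-0.0153  0.2792]
 horn front-near-top from cam 2 x,z in plane [-0.0203  0.2789]
(1, 2) [ 0.5036 -0.0328 -1.4678  0.4722] [-1.4 -1.1 -0.2 -0.7  0.8  0.6  3.3  0.2  2.4 -1.2 -2.9 -0.7 -0.  -1.5
 -4.2 -0.3  2.3 -1.3 -2.5  0.6  1.4 -2.7 -3.8 -0.6 -0.   0.9  1.1  1.1
 -0.3  0.5  0.2  0.9]
 rod mid [0.4966 0.0354 0.1589] grip [0.4538 0.031  0.1589]
 horn front-near-top from cam 1 x,z in plane [-0.0178  0.2784]
 horn front-near-top from cam 2 x,z in plane [-0.0225  0.2779]
```

```bash
echo '[{"tx": -0.03,"ty": -0.027,"turn": -0.05},{"tx": -0.06,"ty": -0.055,"turn": -0.1},{"tx": -0.09,"ty": -0.08,"turn": -0.15},{"tx": -0.12,"ty": -0.11,"turn": -0.2},{"tx": -0.15,"ty": -0.136,"turn": -0.25},{"tx": -0.18,"ty": -0.164,"turn": -0.3},{"tx": -0.21,"ty": -0.19,"turn": -0.35},{"tx": -0.24,"ty": -0.218,"turn": -0.4},{"tx": -0.27,"ty": -0.245,"turn": -0.403},{"tx": -0.3,"ty": -0.272,"turn": -0.403},{"tx": -0.33,"ty": -0.3,"turn": -0.403},{"tx": -0.36,"ty": -0.327,"turn": -0.403}]' | python3 nudge.py 0.05 20
```

```text
time_s: 1.15
ee_pos: [0.4102, 0.1048, 0.2503]
tool_rot: [-0.051, 0.999, 0.0, 0.0]
wrist_force: [0.1, 0.5, -0.9]
grip_width: 0.0499
grip_force: 0.0
```

```bash
echo '[{"tx": -0.018,"ty": -0.039},{"tx": -0.036,"ty": -0.076},{"tx": -0.036,"ty": -0.076},{"tx": -0.036,"ty": -0.076}]' | python3 nudge.py
python3 - <<'E'
from bench import manip
import cv2,numpy as np
for n in ["wrist","scene","side"]:
    c=manip.capture(n); cv2.imwrite(f"pics/{n}1.png",c["frame"][...,::-1]); np.savez(f"{n}1.npz",**c)
print(manip.observe()["ee_pos"])
E
```

```text
time_s: 1.48
ee_pos: [0.4542, 0.0329, 0.2499]
tool_rot: [-0.049, 0.999, 0.0, -0.0]
wrist_force: [-0.1, 0.4, -0.6]
grip_width: 0.0504
grip_force: 0.0
[0.45252564 0.03566831 0.24996524]
```

View pics/wrist1.png

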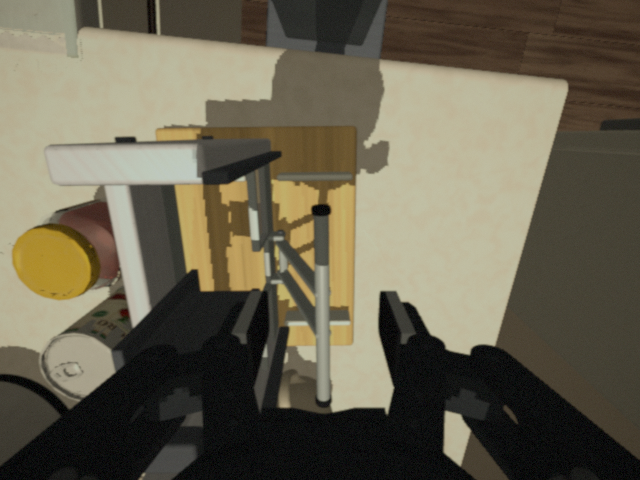

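The wrist view shows the rod from (321,211) to (323,402), midway between the fingers (266 and 380).

Run:
```python
from h import *
from bench import manip
np.set_printoptions(precision=4,suppress=True)
for z in (.155,.16): print(plane("wrist1",(321,211),z),plane("wrist1",(323,402),z))
c=np.load("wrist1.npz")["pose"]; print(c[:3,3]); o=manip.observe(); print(o["ee_pos"],o["tool_rot"],o["qd"])
```

```text
[0.4264 0.029  0.155 ] [0.5791 0.0453 0.155 ]
[0.4253 0.0289 0.16  ] [0.5745 0.0448 0.16  ]
[0.3786 0.0256 0.3745]
[0.4525 0.0357 0.25  ] [-0.0521  0.9986  0.0002 -0.0006] [ 0.0201 -0.006  -0.0036 -0.001  -0.002  -0.0016]
```

```bash
echo '[{"tx": -0.002,"ty": 0.001,"tz": 0.03},{"tx": -0.002,"ty": 0.001,"tz": 0.06},{"tx": -0.002,"ty": 0.001,"tz": 0.088},{"tx": -0.002,"ty": 0.001,"tz": 0.09},{"tx": -0.002,"ty": 0.001,"tz": 0.09}]' | python3 nudge.py && echo '[{},{},{},{},{},{}]' | python3 nudge.py 0.0 50
```

```text
time_s: 2.05
ee_pos: [0.4534, 0.0374, 0.1595]
tool_rot: [-0.053, 0.999, 0.0, -0.002]
wrist_force: [1.2, 0.8, 0.4]
grip_width: 0.05
grip_force: 0.0
time_s: 2.55
ee_pos: [0.4564, 0.0365, 0.1618]
tool_rot: [-0.052, 0.999, 0.001, 0.001]
wrist_force: [-0.1, 2.7, 6.6]
grip_width: 0.0083
grip_force: 48.8
```

```bash
echo '[{"tz": -0.01},{"tz": -0.025},{"tz": -0.04},{"tz": -0.055},{"tz": -0.07},{"tz": -0.08},{"tz": -0.085},{"tz": -0.085},{"tz": -0.085}]' | python3 nudge.py
python3 - <<'E'
from bench import manip
import cv2,numpy as np
f=[]
for n,b in [("scene",(180,360,200,380)),("side",(190,360,240,410))]:
    c=manip.capture(n); np.savez(f"{n}2.npz",**c); r=b
    f.append(cv2.resize(np.ascontiguousarray(c["frame"][r[0]:r[1],r[2]:r[3],::-1]),(400,400),interpolation=cv2.INTER_CUBIC))
cv2.imwrite("pics/l2.png",np.hstack(f)); o=manip.observe(); print(o["ee_pos"],o["wrist_force"],o["grip_width"])
E
```

```text
time_s: 3.3
ee_pos: [0.4564, 0.0356, 0.2454]
tool_rot: [-0.051, 0.999, -0.0, 0.001]
wrist_force: [5.5, -1.8, -6.7]
grip_width: 0.0081
grip_force: 49.5
[0.4563895  0.03567569 0.24493649] [ 5.27417278 -2.06452894 -6.32428806] 0.008094790830933127
```

View pics/l2.png

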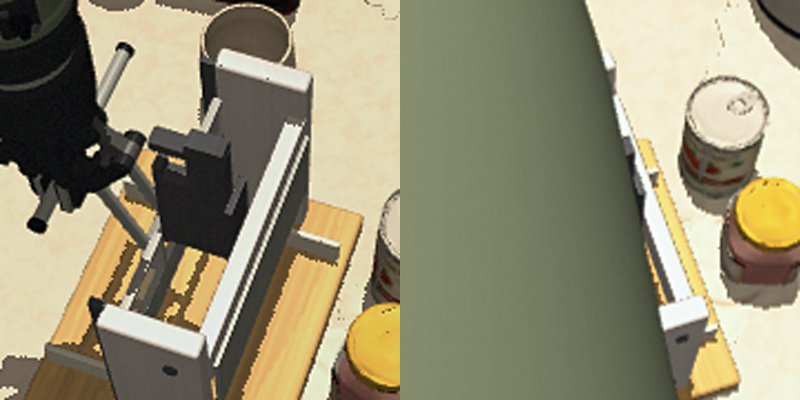

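The guard is up, carrying about 6.5 N. In the scene crop the mouth is visible under the horn at about (163,160), and the arm hides the side view. Next I swing back close to the edge.

```bash
echo '[{"ty": -0.008,"tz": -0.003},{"ty": -0.018,"tz": -0.006},{"ty": -0.028,"tz": -0.009},{"ty": -0.038,"tz": -0.011},{"ty": -0.043,"tz": -0.012},{"ty": -0.043,"tz": -0.012},{"ty": -0.043,"tz": -0.012}]' | python3 nudge.py
python3 - <<'E'
from bench import manip
import cv2,numpy as np
c=manip.capture("scene"); np.savez("scene3.npz",**c)
cv2.imwrite("pics/l3.png",cv2.resize(np.ascontiguousarray(c["frame"][210:310,225:345,::-1]),(720,600),interpolation=cv2.INTER_CUBIC)); o=manip.observe(); print(o["ee_pos"],o["wrist_force"],o["grip_width"])
E
```

```text
time_s: 3.98
ee_pos: [0.4609, -0.0062, 0.2567]
tool_rot: [-0.051, 0.999, 0.001, 0.001]
wrist_force: [6.9, 2.5, -6.2]
grip_width: 0.0084
grip_force: 48.7
[ 0.4608782  -0.00603743  0.25668625] [ 6.77454014  1.73197394 -5.75420118] 0.008498168265962591
```

View pics/l3.png

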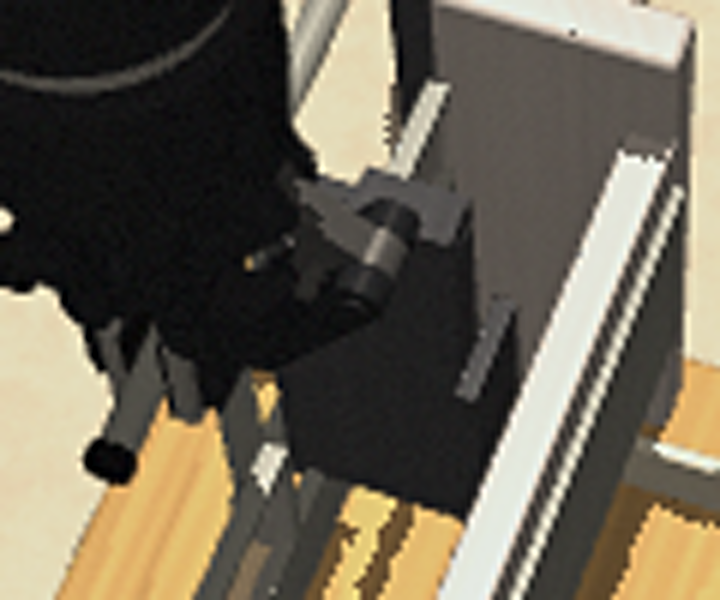

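The gripper hides the notch here, so I'll feel for the edge.

```bash
for i in 1; do echo '[{"ty": -0.003},{"ty": -0.006},{"ty": -0.008},{"ty": -0.008}]' | python3 nudge.py; echo '[{"ty": -0.002},{"ty": -0.004},{"ty": -0.004}]' | python3 nudge.py;  done
```

```text
time_s: 4.37
ee_pos: [0.4617, -0.014, 0.2566]
tool_rot: [-0.052, 0.999, 0.001, 0.001]
wrist_force: [6.7, 1.8, -6.7]
grip_width: 0.0082
grip_force: 48.9
time_s: 4.62
ee_pos: [0.4621, -0.0176, 0.2565]
tool_rot: [-0.052, 0.999, 0.002, 0.001]
wrist_force: [6.9, 3.1, -7.1]
grip_width: 0.0078
grip_force: 48.8
```

```bash
echo '[{"ty": -0.002},{"ty": -0.004},{"ty": -0.004}]' | python3 nudge.py|egrep 'ee|for';echo '[{"ty": -0.002},{"ty": -0.004},{"ty": -0.004}]' | python3 nudge.py|egrep 'ee|for'
```

```text
ee_pos: [0.4625, -0.0211, 0.2565]
wrist_force: [6.0, 4.1, -6.8]
grip_force: 48.8
ee_pos: [0.463, -0.0256, 0.2565]
wrist_force: [6.9, 2.5, -7.2]
grip_force: 48.8
```

```bash
echo '[{"ty": -0.002},{"ty": -0.003},{"ty": -0.003}]' | python3 nudge.py|egrep 'ee|for';echo '[{"ty": -0.002},{"ty": -0.003},{"ty": -0.003}]' | python3 nudge.py|egrep 'ee|for'
```

```text
ee_pos: [0.4633, -0.0282, 0.2565]
wrist_force: [7.3, 2.8, -6.2]
grip_force: 48.7
ee_pos: [0.4636, -0.0309, 0.2565]
wrist_force: [7.6, 3.5, -6.5]
grip_force: 48.7
```

```bash
for i in 1; do echo '[{"ty": -0.002},{"ty": -0.003},{"ty": -0.003}]' | python3 nudge.py|egrep 'ee|for';echo '[{"ty": -0.002},{"ty": -0.003},{"ty": -0.003}]' | python3 nudge.py|egrep 'ee|for'; done
```

```text
ee_pos: [0.4639, -0.0336, 0.2564]
wrist_force: [7.5, 5.5, -6.7]
grip_force: 48.7
ee_pos: [0.4641, -0.0356, 0.2565]
wrist_force: [6.9, 8.8, -5.6]
grip_force: 49.0
```

Contact began around y = -0.033. Stepping down will tell whether this is the edge or the notch's back wall.

```bash
echo '[{"ty": 0.001},{"ty": 0.002,"tz": 0.003},{"ty": 0.002,"tz": 0.006},{"ty": 0.002,"tz": 0.006}]' | python3 nudge.py|egrep 'ee|for';echo '[{"tz": 0.002},{"tz": 0.004},{"tz": 0.004}]' | python3 nudge.py|egrep 'ee|for';echo '[{"tz": 0.002},{"tz": 0.004},{"tz": 0.004}]' | python3 nudge.py|egrep 'ee|for'
```

```text
ee_pos: [0.464, -0.0352, 0.2502]
wrist_force: [7.0, 3.2, -6.4]
grip_force: 48.9
ee_pos: [0.4641, -0.0353, 0.2464]
wrist_force: [7.8, 2.9, -7.5]
grip_force: 48.9
ee_pos: [0.464, -0.0353, 0.2424]
wrist_force: [8.0, 3.0, -7.8]
grip_force: 48.9
```

```bash
echo '[{"ty": 0.002},{"ty": 0.004},{"ty": 0.004}]' | python3 nudge.py|egrep 'ee|for';echo '[{"ty": 0.001},{"ty": 0.003},{"ty": 0.003}]' | python3 nudge.py|egrep 'ee|for'
```

```text
ee_pos: [0.4637, -0.0317, 0.2427]
wrist_force: [6.5, 2.3, -4.9]
grip_force: 48.9
ee_pos: [0.4634, -0.029, 0.2428]
wrist_force: [7.8, 1.2, -6.8]
grip_force: 48.9
```

The forward pull is free, so it is the outer edge, and the mouth lies higher. I'll press lightly and slide up.

```bash
echo '[{"tz": -0.006},{"tz": -0.012},{"ty": -0.004,"tz": -0.014},{"ty": -0.008,"tz": -0.014},{"ty": -0.008,"tz": -0.014}]' | python3 nudge.py|egrep 'ee|t_for';echo '[{"tz": -0.002},{"tz": -0.003},{"tz": -0.003}]' | python3 nudge.py|egrep 'ee|t_for'; echo '[{"tz": -0.002},{"tz": -0.003},{"tz": -0.003}]' | python3 nudge.py|egrep 'ee|t_for'
```

```text
ee_pos: [0.4641, -0.0355, 0.2569]
wrist_force: [6.6, 6.8, -2.9]
ee_pos: [0.4641, -0.0355, 0.2595]
wrist_force: [7.6, 5.8, -6.4]
ee_pos: [0.464, -0.0354, 0.2621]
wrist_force: [8.2, 5.2, -9.2]
```

```bash
echo '[{"ty": -0.001,"tz": -0.002},{"ty": -0.002,"tz": -0.003},{"ty": -0.002,"tz": -0.003}]' | python3 nudge.py|egrep 'ee|t_for';echo '[{"tz": -0.002},{"tz": -0.003},{"tz": -0.003}]' | python3 nudge.py|egrep 'ee|t_for'; echo '[{"tz": -0.002},{"tz": -0.003},{"tz": -0.003}]' | python3 nudge.py|egrep 'ee|t_for'
```

```text
ee_pos: [0.464, -0.0356, 0.2625]
wrist_force: [14.6, 10.5, -26.6]
ee_pos: [0.4639, -0.0355, 0.2628]
wrist_force: [21.7, 8.6, -46.3]
ee_pos: [0.4622, -0.0358, 0.2649]
wrist_force: [19.2, 7.6, -47.6]
```

A hard stop upward at z = 0.2625 matches the mouth's ceiling, which is 23 mm above a seat near 0.2395. The image estimate agrees. So the rod is probably already inside, and I'll lower it and test the lip with a stronger pull.

```bash
echo '[{"ty": 0.001,"tz": 0.005},{"ty": 0.003,"tz": 0.01},{"ty": 0.005,"tz": 0.015},{"ty": 0.005,"tz": 0.02},{"ty": 0.005,"tz": 0.02}]' | python3 nudge.py|egrep 'ee|t_for';echo '[{"tz": 0.003},{"tz": 0.006},{"tz": 0.006}]' | python3 nudge.py|egrep 'ee|t_for'; echo '[{"tz": 0.002},{"tz": 0.003},{"tz": 0.003}]' | python3 nudge.py|egrep 'ee|t_for'
```

```text
ee_pos: [0.4623, -0.0341, 0.251]
wrist_force: [4.2, 1.6, -6.6]
ee_pos: [0.4624, -0.0345, 0.2458]
wrist_force: [3.1, 1.1, -6.8]
ee_pos: [0.4624, -0.0346, 0.2431]
wrist_force: [1.8, 0.9, -7.3]
```

```bash
echo '[{"tz": 0.001},{"tz": 0.002},{"tz": 0.002}]' | python3 nudge.py|egrep 'ee|t_for';echo '[{"tz": 0.001},{"tz": 0.002},{"tz": 0.002}]' | python3 nudge.py|egrep 'ee|t_for'; echo '[{"tz": 0.001},{"tz": 0.002},{"tz": 0.002}]' | python3 nudge.py|egrep 'ee|t_for'
```

```text
ee_pos: [0.4624, -0.0346, 0.2411]
wrist_force: [1.5, 0.4, -6.3]
ee_pos: [0.4625, -0.0346, 0.2406]
wrist_force: [-3.4, 0.6, 6.1]
ee_pos: [0.4626, -0.0346, 0.2403]
wrist_force: [-8.2, 2.6, 19.1]
```

The load has gone and the rod is resting on something at 0.2407. I'll ease off and test the lip with a forward pull.

```bash
echo '[{"tz": -0.001},{"tz": -0.002},{"tz": -0.002}]' | python3 nudge.py|egrep 'ee|t_for';echo '[{"ty": 0.003},{"ty": 0.006},{"ty": 0.006}]' | python3 nudge.py|egrep 'ee|t_for'; echo '[{"ty": 0.001},{"ty": 0.003},{"ty": 0.003}]' | python3 nudge.py|egrep 'ee|t_for'
```

```text
ee_pos: [0.4625, -0.0346, 0.2406]
wrist_force: [-4.2, 0.8, 9.7]
ee_pos: [0.4622, -0.0311, 0.2406]
wrist_force: [-4.1, -5.9, 7.0]
ee_pos: [0.4619, -0.0287, 0.2406]
wrist_force: [-3.6, -7.8, 6.8]
```

```bash
echo '[{"ty": 0.001},{"ty": 0.002},{"ty": 0.002}]' | python3 nudge.py|egrep 'ee|t_for'; echo '[{"ty": 0.001},{"ty": 0.002},{"ty": 0.002}]' | python3 nudge.py|egrep 'ee|t_for'
```

```text
ee_pos: [0.4618, -0.0273, 0.2406]
wrist_force: [-4.1, -10.1, 6.4]
ee_pos: [0.4617, -0.0266, 0.2406]
wrist_force: [-4.2, -13.9, 5.7]
```

The lip blocks it, so the rod is seated. I'll centre and release.

```bash
echo '[{"ty": -0.004},{"ty": -0.007,"tz": -0.001},{"ty": -0.007,"tz": -0.001}]' | python3 nudge.py|egrep 'ee|t_for'; echo '[{},{},{},{},{}]' | python3 nudge.py 0.04
python3 - <<'E'
from bench import manip
import cv2,numpy as np
c=manip.capture("wrist"); np.savez("wrist4.npz",**c); s=manip.capture("scene")["frame"][210:310,225:345,::-1]
cv2.imwrite("pics/l4.png",np.hstack([cv2.resize(np.ascontiguousarray(c["frame"][...,::-1][160:,160:480]),(400,400)),cv2.resize(np.ascontiguousarray(s),(400,400))]))
E
```

```text
ee_pos: [0.4619, -0.0292, 0.2407]
wrist_force: [-2.9, 0.8, 4.5]
time_s: 12.7
ee_pos: [0.4621, -0.0285, 0.2402]
tool_rot: [-0.052, 0.999, -0.0, 0.0]
wrist_force: [-0.0, -0.8, -0.2]
grip_width: 0.0402
grip_force: 0.0
```

View pics/l4.png

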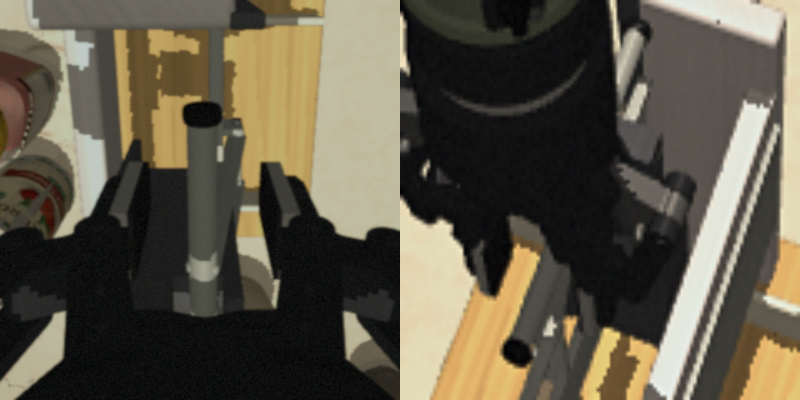

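After release the rod still sits high, with clearance on both sides of it (fingers at 135 and 272, rod at 203), and the guard is up. I'll retract straight up.

```bash
echo '[{"tz": -0.01},{"tz": -0.025},{"tz": -0.045},{"tz": -0.065},{"tz": -0.08},{"tx": 0.02,"ty": 0.03,"tz": -0.08},{"tx": 0.05,"ty": 0.07,"tz": -0.08},{"tx": 0.08,"ty": 0.11,"tz": -0.08},{"tx": 0.1,"ty": 0.15,"tz": -0.08},{"tx": 0.1,"ty": 0.18,"tz": -0.08},{"tx": 0.1,"ty": 0.2,"tz": -0.08},{"tx": 0.1,"ty": 0.2,"tz": -0.08}]' | python3 nudge.py
python3 - <<'E'
from bench import manip
import cv2,numpy as np
f=[np.ascontiguousarray(manip.capture(n)["frame"][a:a+200,b:b+200,::-1]) for n,a,b in (("scene",185,200),("side",190,230))]
cv2.imwrite("pics/l5.png",np.hstack([cv2.resize(x,(400,400),interpolation=cv2.INTER_CUBIC) for x in f]))
E
```

```text
time_s: 13.8
ee_pos: [0.3406, 0.1636, 0.3207]
tool_rot: [-0.055, 0.998, 0.001, 0.0]
wrist_force: [-0.2, -0.0, 0.4]
grip_width: 0.0398
grip_force: 0.0
```

View pics/l5.png

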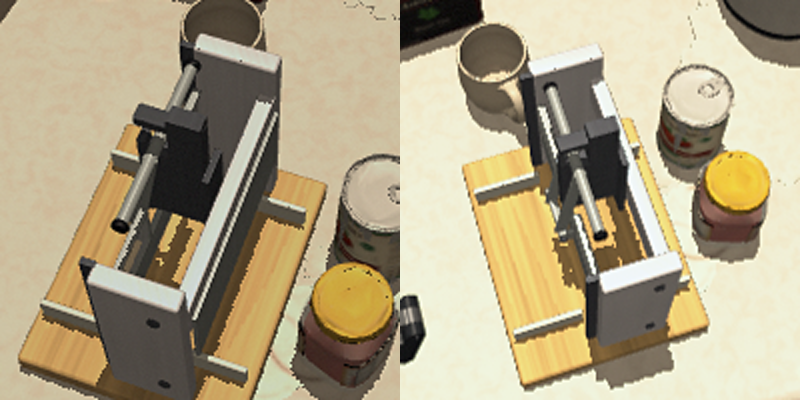

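The rod sits in the notch under the horn (scene crop (155,148)) and the guard is up. The jar, mug and tin haven't moved and the gripper is clear.

```bash
python3 -c "
from bench import manip
print(manip.sign_off())"
```

```text
the job is handed in; nothing more can be done
None
```

The guard is up and holding by itself, with the cross rod hung in the catch plate's notch; the jar, mug and tin are where they stood, the gripper is clear, and the job was handed in at about 14 s.

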